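# Load the pen tray onto the brass desk stand and hold the stand up, level

### The arm

A 7-joint arm with a two-finger parallel gripper is mounted at the origin on the work surface. World frame = base frame: x ahead of the robot, y to its left, z up, the work surface at z = 0. Lengths are in m, angles in rad, forces in N, time in s.
With the tool pointing down it reaches from about 0.35 to 0.9 m from the base axis. Payload 8.1 kg.
Tool frame: the origin (TCP) lies between the finger pads; the fingertips stand 17 mm ahead of it and the grasp point (between the pads) lies 2 mm behind it; z points along the fingers, y is the direction in which the jaws open and shut (so a half turn about z gives the same grasp; the last joint's range is limited). The gripper opens to 85 mm and grips with 20 to 120 N. Pads are 22 mm wide; open, the fingers measure 114 mm over their backs; the gripper's body (76 mm by 85 mm) begins 54 mm behind the grasp point. The pads swing forward as they close: fully open they stand 13 mm farther back than shut.
Start: joints at [1.174, 0.434, 0.025, 1.573, -0.012, 1.134, -0.075], TCP at [0.181, -0.598, 0.222] pointing down, gripper open.
Joint ranges: [-2.62, 2.62], [-0.44, 2.09], [-1.27, 1.32], [0.08, 2.57], [-1.32, 4.46], [0.12, 2], [-2.74, 2.74]. Speed limits (rad/s): [2.22, 2.22, 3.01, 3.01, 3.14, 3.14, 3.14].

### API

Orientations are given as a unit quaternion [w, x, y, z].
In Python, from plant import arm, cams, finder gives the robot as it stands.
- The arm moves only by the tool carry_out, never from a script. Its arguments are lists of equal length, an entry for each row: "translation": the shift along the tool's x, y, z in cm, a list of three; "spin": the turn about the tool's z in rad; "claw": the gripper command: -1 is shut, 1 is fully open, values between are in proportion. In form: {"translation": [[x, y, z], ...], "spin": [spin, ...], "claw": [claw, ...]}. A call has exactly 5 rows; each row is the pose to reach, as a shift and turn from the pose commanded when the call began, along the tool's axes at that moment; what a row does not reach only later rows make up. A row lasts 1/8 s, in which the tool goes at most 62.5 mm and 10.7 degrees, less where a joint would pass 70% of its speed; a pose out of reach is approached as far as the arm can. A call with a gripper value outside its range is refused whole. The fingers move at their own pace and stop on an object; "newtons" is the grip in N (left out, the last holds). Time passes only in rows, so rows that repeat a pose let the fingers close, or fill a call up. It gives the time, the measured TCP pose, the force and the opening at its end, in the units of the state.
- arm.observe(): the state, without advancing time (a new reading comes with each control period).
- cams.snapshot(name): name is "scene" or "top"; returns the picture (384x512x3 uint8, red, green, blue); there is no depth.
- cams.camera_params(name): a dict with "fov_y" (degrees; the focal length in pixels is half the picture's height over the tangent of half this angle, whatever the lens; pixels are square), "cx", "cy" (the principal point, pixels), "k1" (the pictures are not rectified: a ray, as slopes to the right and down, at radius r is drawn at 1 + k1 r^2 times it, then the intrinsics apply), "pose" (4x4, takes a point from camera to world coordinates). Camera axes: x right, y up, looking along -z (the intrinsics and any distortion apply to the point x, -y, -z); pixel columns grow to the right and rows downward; lengths in m; the calibration is good to about 2 mm. A picture is of the moment at which its call begins. camera_params takes no time and is no camera call.
- arm.close_job(): hands the job in, once; it reports no verdict.
Trained networks look in the newest picture that a camera, given by its name, has taken for a name from the list of things; names that differ only in an ending like _2 or _b are one class to them, and where a whole thing is asked for, a point or a joint stands for the part that bears it (a point fixed in the world has none). Each returns a list of dicts, best first, with "score" (0 to 1); they miss things now and then, are a little off and sometimes report something else, mostly with a low value. They report only what shows in the picture. A call takes as long as a camera call.
- finder.find_in(camera, query): "bbox" ([left, top, right, bottom] in pixels, round what is visible of it).
- finder.silhouettes(camera, query): "region" (384x512 bool, what is visible of it) and "bbox" ([left, top, right, bottom] in pixels, round what is visible of it).
- finder.tip_of(camera, query): "centre" ([column, row] in pixels: a listed point, or the origin of a listed thing).
The state is a dict: "time_s": time; "joint_positions": joint angles; "joint_vel": joint speeds; "joint_torque": joint torques, N m; "eef_pos": TCP position; "orientation": TCP orientation; "contact_force": force on the tool from outside, world axes, zero at the start; "torque": the same for the moment, N m; "opening": finger opening in m.
Only numpy, scipy, OpenCV 4.12 (cv2) and the standard library are available. Lean on these libraries where they do the work, as an engineer would, in place of code of your own. Each camera call takes 0.05 s, during which the arm holds its last target.

### The job

Clear the reception desk for wiping: seat the mahogany pen tray, pens and all, fully home on the two pegs of the brass desk stand and let go of it, then pick the whole stand up by its carrying handle, keeping it level, and hold it still about ten centimetres above the desk. Finish while still holding the stand up in the air; do not put it down. Leave the stapler, paperweight, binder clip and bell where they are and keep both pens in the tray.

Things in the scene. Friction and masses are not known exactly. Their poses are not given: they have to be found in the camera images.
- stand: Brass desk stand, loose, about 0.55 kg, left or right of the robot: deck 216 mm (its x) by 240 mm (its y), top face 9 mm above the desk, on four rubber feet; 70 mm high in all. Origin: centre of the footprint under the feet, z up. Memo box on its +x half, handle along y across the middle (x = 0), two bare pegs for the tray on its -x side, which faces the robot within 30 degrees.
- stand_handle (a point): Centre of the carrying handle, 62 mm above the underside of the feet: a flat-sided dark wooden grip bar along the stand's y, 14 mm thick (along x), 16 mm tall, 140 mm long, on two brass posts of 9 mm diameter at y = +66 and -66 mm. With the tray seated the stand balances under this point; without it the memo-box side is heavier.
- stand_box (a point): Centre of the memo box's lid top, 31 mm above the underside of the feet: a closed brass box 72 x 156 mm (x 30 to 102 mm in the stand's frame) with hinged lid and steel toggle latch (up to 34 mm high, facing the handle). Part of the stand; stays shut, not to be operated.
- stand_seat (a point): Point on the deck's top face midway between the pegs (stand x = -75 mm, y = 0, 9 mm above the underside of the feet), where the centre of the tray's underside must come to lie; axes as the stand's. With the tray seated 43 mm stay free between its side and the grip bar.
- stand_peg_l (a point): Tip of the brass peg at the stand's +y end (x = -75, y = +90 mm): 10 mm diameter, 20 mm high above the deck, the last 8 mm tapered to a blunt 3.6 mm tip.
- stand_peg_r (a point): Tip of the like peg at the stand's -y end (x = -75, y = -90 mm).
- tray: Mahogany pen tray, loose, about 0.17 kg, upright on the desk, on the other side from the stand: 50 mm wide (its x), 210 mm long (its y), 28 mm high, sides flat and upright. Origin: centre of the underside, z up. Trough 38 x 150 mm, floor 8 mm up, between two end blocks 30 mm long with upright through holes. Same after a half turn, may be seated either way round, its y along the stand's y.
- tray_hole_l (a point): Centre of the top mouth of the 13 mm through hole at the tray's +y end (x = 0, y = +90 mm), 28 mm above the tray's underside.
- tray_hole_r (a point): The like at the tray's -y end (x = 0, y = -90 mm).
- pen1: Black six-sided ballpoint pen, 138 mm long, about 10 mm thick, loose in the tray's trough along the tray's y (toward the tray's -x side at the start). Origin: underside, mid-length; y along the pen.
- pen2: Silver pen of the same shape, loose in the trough, toward the tray's +x side at the start.
- stapler: Silver stapler, about 142 x 36 x 47 mm, a bystander on the far part of the desk. Origin: centre of the underside.
- paperweight: Cut-crystal paperweight, 78 mm across, 40 mm high, a bystander on the left. Origin: centre of the underside.
- binder_clip: Black binder clip standing on its spine with wire arms up, 51 x 31 x 49 mm, a bystander on the far part of the desk. Origin: centre of the underside.
- bell: Steel desk bell, 86 mm across, 52 mm high, a bystander on the right. Origin: centre of the underside.

How it is judged:
On the way, in this order (a step that is already met when the one before it is completed fails the run):
1. the tray is fully home on both pegs, let go, with the stand standing on the desk (x of tray in the frame of stand between -0.08 and -0.07 m and y of tray in the frame of stand between -0.005 and 0.005 m and z of tray in the frame of stand between 0.005 and 0.012 m and angle between the y axis of tray and the y axis of stand, either way round below 0.06 rad and angle between the z axis of tray and the z axis of stand, either way round below 0.05 rad and contact force between tray and the fingers below 0.3 N and height (world z) of stand below 0.006 m and angle between stand's own z axis and vertical below 0.05 rad), for 0.2 s.
2. the stand with the tray on it is lifted clear of the desk by its handle (x of tray in the frame of stand between -0.08 and -0.07 m and y of tray in the frame of stand between -0.005 and 0.005 m and z of tray in the frame of stand between 0.005 and 0.012 m and angle between the y axis of tray and the y axis of stand, either way round below 0.06 rad and angle between the z axis of tray and the z axis of stand, either way round below 0.05 rad and contact force between tray and the fingers below 0.3 N and height (world z) of stand above 0.06 m and contact force between stand and the fingers above 1 N and distance between the grasp point and stand_handle below 0.055 m), for 0.2 s.
At the end, for the whole second after the job is handed in: Stand held by its handle alone (grasp within 55 mm of its centre), feet 60 to 160 mm above the desk, within 0.10 rad of level, still (30 mm/s, 0.2 rad/s); tray untouched by the fingers, home on both pegs (within 3 mm of the deck, 5 mm of the seat); both pens in the tray (all of step 2 and height (world z) of stand below 0.16 m and angle between stand's own z axis and vertical below 0.1 rad and linear speed of stand below 0.03 m/s and angular speed of stand below 0.2 rad/s and x of pen1 in the frame of tray between -0.02 and 0.02 m and y of pen1 in the frame of tray between -0.02 and 0.02 m and z of pen1 in the frame of tray between 0.004 and 0.026 m and x of pen2 in the frame of tray between -0.02 and 0.02 m and y of pen2 in the frame of tray between -0.02 and 0.02 m and z of pen2 in the frame of tray between 0.004 and 0.026 m); the arm keeps its last pose, push and grip.
It fails at once if the stapler is moved more than 20 mm or tipped over (distance of stapler from where it was at the start of the episode above 0.02 m or angle between stapler's own z axis and vertical above 0.5 rad).
It fails at once if the paperweight is moved more than 20 mm or tipped over (distance of paperweight from where it was at the start of the episode above 0.02 m or angle between paperweight's own z axis and vertical above 0.5 rad).
It fails at once if the binder clip is moved more than 20 mm or tipped over (distance of binder_clip from where it was at the start of the episode above 0.02 m or angle between binder_clip's own z axis and vertical above 0.5 rad).
It fails at once if the desk bell is moved more than 20 mm or tipped over (distance of bell from where it was at the start of the episode above 0.02 m or angle between bell's own z axis and vertical above 0.5 rad).
It fails at once if the stand is tipped steeply (more than 20 degrees) (angle between stand's own z axis and vertical above 0.35 rad).
It also fails if it takes over 61 s, if anything falls off the work surface, if the arm or the gripper's body presses on something with over 40 N, if the wrist force passes 120 N, or if a joint passes its speed limit or range.

## Working session

There is one attempt and no reset: what is moved stays moved. The work goes in short steps, Python scripts to look and compute and a tool call to move; the robot and the scene stay as the last step left them, time stands still between calls to the robot, and variables do not carry over. Pictures are saved under pics/ and viewed, and the job is handed in when it is done.

Besides the shell and the picture viewer there is one more tool, called after "Emit:" in YAML: its name, and indented under it one key for each argument. carry_out: Moves the arm, as the interface text tells. Its arguments: {"type":"object","properties":{"translation":{"type":"array"},"spin":{"type":"array"},"claw":{"type":"array"},"newtons":{"type":"number"}},"required":["translation","spin","claw"]}

```bash
ls; mkdir -p pics
python3 - <<'E'
from plant import arm,cams,finder
import cv2,numpy as np
print(arm.observe())
for n in ("scene","top"):
    im=cams.snapshot(n); cv2.imwrite(f"pics/{n}0.png",im[:,:,::-1]); print(n,cams.camera_params(n))
    for q in ("stand_handle","stand_box","stand_seat","stand_peg_l","stand_peg_r","tray","tray_hole_l","tray_hole_r","pen1","pen2","paperweight","bell","stapler","binder_clip"):
        r=finder.tip_of(n,q); print(q,[(np.round(x['centre'],1).tolist(),round(x['score'],2)) for x in r[:3]])
print(arm.observe()['time_s'])
E
```

```text
pics
{'time_s': 0.0, 'joint_positions': array([ 1.17438808,  0.43523416,  0.02497519,  1.57408422, -0.011608  ,
        1.13402279, -0.07508975]), 'joint_vel': array([-6.97750690e-05,  8.70058397e-04,  7.71379693e-04,  5.11892061e-04,
       -6.81677540e-04, -8.36051791e-04,  6.49099181e-05]), 'joint_torque': array([ 9.80506520e-04, -6.70457697e+01,  1.02616120e+00, -3.16210949e+01,
        1.58570294e-02,  1.22810903e-02, -2.65749065e-05]), 'eef_pos': array([ 0.18079383, -0.59773371,  0.22152405]), 'orientation': array([-7.79901192e-04,  9.89233407e-01,  1.46344198e-01, -1.85685657e-04]), 'contact_force': array([0.71310869, 0.04534285, 0.0769573 ]), 'torque': array([ 0.0007114 ,  0.03581635, -0.03467457]), 'opening': 0.08533747282316176}
scene {'fov_y': 52.338830174502185, 'cx': 256.100218131538, 'cy': 188.85280680910864, 'k1': 0.02912872014377448, 'pose': array([[ 0.6419634 , -0.50644619,  0.57566939,  1.29110736],
       [ 0.76649097,  0.40494421, -0.49850956, -0.5776698 ],
       [ 0.01935428,  0.76127028,  0.64814579,  0.84465893],
       [ 0.        ,  0.        ,  0.        , 
[... 1059 characters left out ...]
     1.00000000e+00]])}
stand_handle [([336.5, 224.3], 0.87)]
stand_box [([336.2, 202.3], 0.79)]
stand_seat [([334.7, 250.4], 0.96)]
stand_peg_l [([303.6, 249.2], 0.6)]
stand_peg_r [([303.6, 249.2], 0.6)]
tray [([193.3, 215.7], 0.89), ([338.6, 224.9], 0.63)]
tray_hole_l [([165.9, 203.9], 0.95), ([227.2, 225.3], 0.71)]
tray_hole_r [([165.9, 203.9], 0.95), ([227.2, 225.3], 0.71)]
pen1 [([196.8, 215.1], 0.51), ([194.7, 215.8], 0.46), ([305.6, 132.2], 0.34)]
pen2 [([196.8, 215.1], 0.51), ([194.7, 215.8], 0.46), ([305.6, 132.2], 0.34)]
paperweight [([91.7, 217.3], 0.71)]
bell [([412.4, 173.2], 0.65)]
stapler [([235.3, 132.8], 0.74)]
binder_clip [([195.4, 211.2], 0.72), ([306.2, 130.7], 0.42)]
1.5
```

View pics/scene0.png

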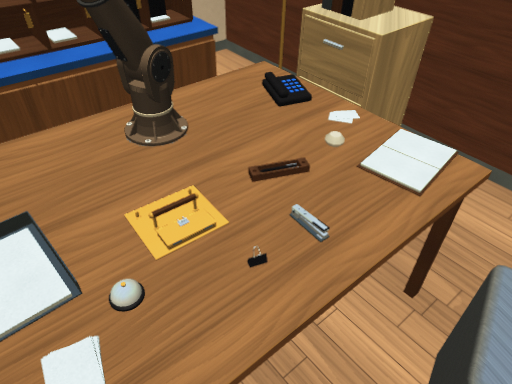

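View pics/top0.png

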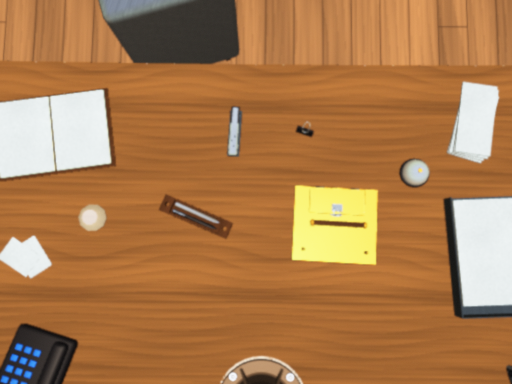

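The top view shows the stand at (336,225) with its pegs at about (303,249) and (366,252), the tray at (195,216), the bell at (415,172), the stapler at (235,131) and the clip at (305,130). Next I'll zoom in and measure.

```bash
cat > h.py <<'E'
import numpy as np,cv2
from plant import arm,cams,finder
def K(c):
    p=cams.camera_params(c); f=192/np.tan(np.radians(p['fov_y']/2)); return p,f
def ray(c,uv):
    p,f=K(c); d=np.array([(uv[0]-p['cx'])/f,(uv[1]-p['cy'])/f]); s=d.copy()
    for _ in range(20): s=d/(1+p['k1']*(s@s))
    v=np.array([s[0],-s[1],-1.]); T=p['pose']; return T[:3,3],T[:3,:3]@v
def onz(c,uv,z):
    o,v=ray(c,uv); return o+v*(z-o[2])/v[2]
def proj(c,P):
    p,f=K(c); T=p['pose']; q=T[:3,:3].T@(np.asarray(P)-T[:3,3]); s=np.array([q[0]/-q[2],-q[1]/-q[2]]); s=s*(1+p['k1']*(s@s)); return np.array([p['cx']+f*s[0],p['cy']+f*s[1]])
def tri(cs,uvs):
    A=np.zeros((3,3));b=np.zeros(3)
    for c,u in zip(cs,uvs):
        o,v=ray(c,u);v=v/np.linalg.norm(v);M=np.eye(3)-np.outer(v,v);A+=M;b+=M@o
    return np.linalg.solve(A,b)
def crop(im,x0,y0,x1,y1,k,fn):
    cv2.imwrite(fn,cv2.resize(im[y0:y1,x0:x1,::-1],None,fx=k,fy=k,interpolation=cv2.INTER_CUBIC))
E
python3 - <<'E'
from h import *
a=cv2.imread('pics/top0.png')[:,:,::-1];b=cv2.imread('pics/scene0.png')[:,:,::-1]
crop(a,285,175,385,275,6,'pics/a.png');crop(a,150,185,245,245,8,'pics/b.png')
crop(b,120,180,235,260,6,'pics/c.png');crop(b,240,150,320,190,8,'pics/d.png')
E
```

```text
(no output)
```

View pics/a.png

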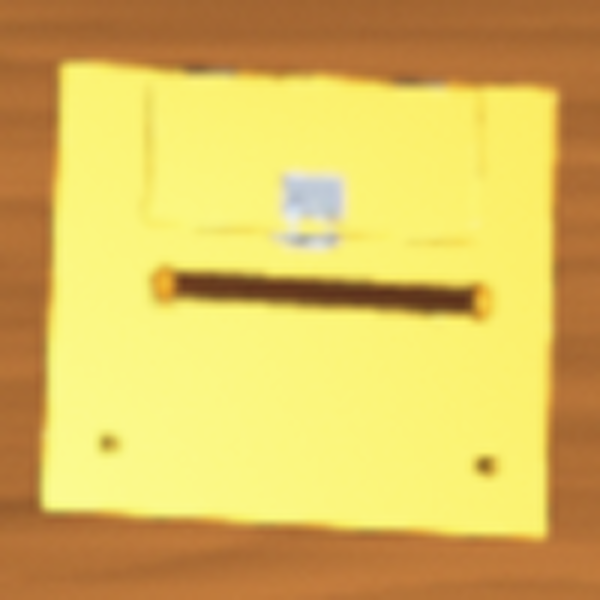

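View pics/b.png

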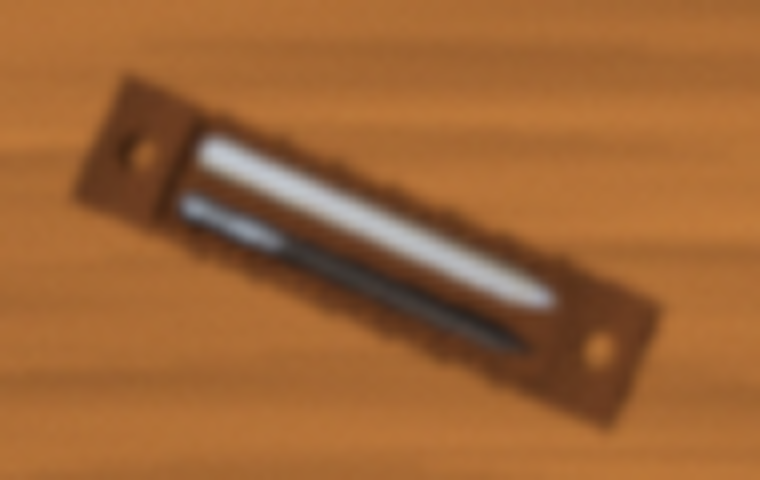

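View pics/c.png

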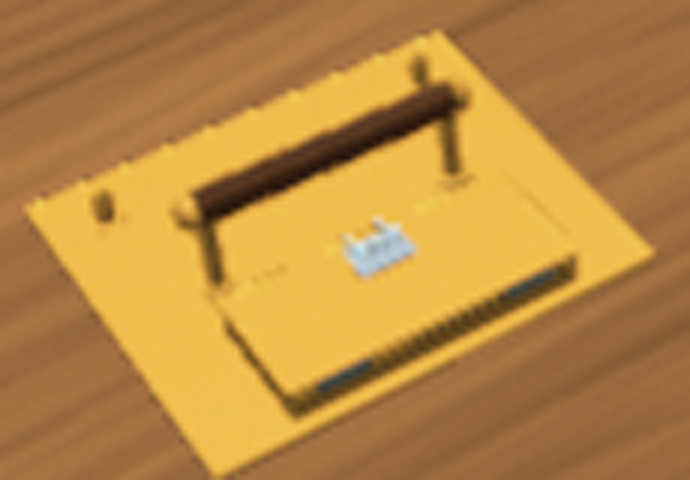

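View pics/d.png

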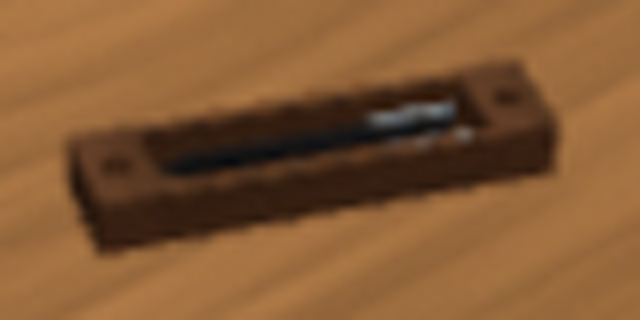

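```bash
cat > fit.py <<'E'
from h import *
from scipy.optimize import least_squares
def un(o,k,p): return np.array([o[0]+(p[0]+.5)/k-.5,o[1]+(p[1]+.5)/k-.5])
def fit(obs,x0,freez=True):
    # obs: (cam,uv,local xyz)
    def W(x,l): c,s=np.cos(x[2]),np.sin(x[2]); return np.array([x[0]+c*l[0]-s*l[1],x[1]+s*l[0]+c*l[1],l[2]+(x[3] if freez else 0)])
    f=lambda x:np.concatenate([proj(c,W(x,l))-uv for c,uv,l in obs])
    r=least_squares(f,x0); return r.x,r.fun.reshape(-1,2)
E
python3 - <<'E'
from fit import *
A=lambda p:un((285,175),6,p);B=lambda p:un((150,185),8,p);C=lambda p:un((120,180),6,p);D=lambda p:un((240,150),8,p)
m=.001
cor=[(108,120,9),(108,-120,9),(-108,-120,9),(-108,120,9)]
top=[('top',A(p),np.array(l)*m) for p,l in zip([(60,62),(557,87),(547,538),(42,512)],cor)]
top+=[('top',A((165,285)),np.array((0,66,62))*m),('top',A((482,300)),np.array((0,-66,62))*m)]
sc=[('scene',C(p),np.array(l)*m) for p,l in zip([(655,255),(215,478),(25,208),(435,30)],cor)]
sc+=[('scene',C((190,212)),np.array((0,-70,62))*m),('scene',C((455,96)),np.array((0,70,62))*m)]
for n,o in (('top',top),('scene',sc),('both',top+sc)):
    x,r=fit(o,[.4,-.2,0,0],n=='both');print(n,np.round(x,4));
print(np.round(r,1).tolist())
tt=[('top',B(p),np.array(l)*m) for p,l in zip([(127,72),(662,303),(610,430),(72,200),(137,152),(598,348)],[(25,105,28),(25,-105,28),(-25,-105,28),(-25,105,28),(0,90,28),(0,-90,28)])]
ts=[('scene',D(p),np.array(l)*m) for p,l in zip([(508,97),(117,164)],[(0,90,28),(0,-90,28)])]
for n,o in (('top',tt),('scene',ts),('both',tt+ts)):
    x,r=fit(o,[.4,.15,-.4,0],n=='both');print(n,np.round(x,4))
print(np.round(r,1).tolist())
E
```

```text
top [ 0.4983 -0.2115 -0.0403  0.    ]
scene [ 0.5018 -0.2107 -0.0488  0.    ]
both [ 0.4991 -0.2109 -0.0436 -0.0016]
[[0.2, -0.2], [-0.5, 0.1], [-0.3, -0.2], [-0.1, -0.7], [2.0, -0.3], [-3.2, -0.2], [-0.1, -0.5], [-0.2, -0.1], [-1.0, 0.0], [-0.2, -0.1], [0.1, 0.0], [-1.2, 0.1]]
top [ 0.5167  0.1901 -0.3914  0.    ]
scene [ 0.5209  0.1917 -0.4006  0.    ]
both [ 0.5173  0.1909 -0.3924 -0.0021]
[[-0.0, -0.1], [0.0, -0.4], [-0.4, -0.1], [-0.4, -0.2], [-0.1, -0.1], [-0.3, -0.0], [-1.0, -0.0], [-0.8, 0.2]]
```

Both views agree: the stand is at (0.499, -0.211) with yaw -0.043, and the tray is at (0.517, 0.191) with yaw -0.392. The heights match the text to about 2 mm. Next I'll work out the move to above the tray.

```bash
cat > go.py <<'E'
import sys
from plant import arm
import numpy as np
from scipy.spatial.transform import Rotation as R
x,y,z,th=map(float,sys.argv[1:5])
s=arm.observe(); q=s['orientation']; r=R.from_quat([q[1],q[2],q[3],q[0]])
M=r.as_matrix(); t=np.arctan2(M[1,0],M[0,0])
print('t',round(s['time_s'],2),'pos',s['eef_pos'].round(4),'th',t.round(4),'tilt',np.round(M[:2,2],4),'F',s['contact_force'].round(2),'M',s['torque'].round(2),'op',round(s['opening'],4))
print('shift cm',(100*M.T@(np.array([x,y,z])-s['eef_pos'])).round(2),'spin',round(-(th-t),3), 'q',s['joint_positions'].round(2))
E
python3 go.py .517 .191 .15 1.179
```

```text
t 1.5 pos [ 0.181  -0.5982  0.2223] th 0.2938 tilt [-0. -0.] F [ 0.59 -0.16  0.21] M [-0.02 -0.06  0.03] op 0.0852
shift cm [ 55.02 -65.81   7.23] spin -0.885 q [ 1.17  0.43  0.03  1.57 -0.01  1.13 -0.08]
```

Emit:
carry_out:
  translation:
    - [3,-3.6,0]
    - [6.5,-7.8,0]
    - [10.5,-12.6,0]
    - [14.5,-17.4,0]
    - [18.5,-22.2,0]
  spin: [-0.05,-0.1,-0.15,-0.22,-0.3]
  claw: [1,1,1,1,1]

```text
time_s: 2.12
eef_pos: [0.2944, -0.3304, 0.2226]
orientation: [0.0, 0.956, 0.294, 0.0]
contact_force: [1.0, 0.4, 0.1]
opening: 0.0856
```

```bash
python3 go.py .517 .191 .15 1.179
```

```text
t 2.12 pos [ 0.2944 -0.3304  0.2226] th 0.5961 tilt [ 0.0007 -0.0008] F [1.02 0.38 0.05] M [-0.05 -0.07  0.03] op 0.0856
shift cm [ 47.69 -30.66   7.23] spin -0.583 q [ 0.87  0.15 -0.17  1.98  0.03  1.01 -0.29]
```

Emit:
carry_out:
  translation:
    - [4.5,-2.9,0]
    - [9.0,-5.8,0]
    - [14,-9.0,0]
    - [19,-12.2,1]
    - [24,-15.4,2]
  spin: [-0.06,-0.12,-0.18,-0.24,-0.3]
  claw: [1,1,1,1,1]

```text
time_s: 2.75
eef_pos: [0.4073, -0.0687, 0.2026]
orientation: [0.001, 0.902, 0.433, 0.001]
contact_force: [1.1, -1.3, -0.5]
opening: 0.0849
```

```bash
python3 go.py .517 .191 .15 1.179
```

```text
t 2.75 pos [ 0.4073 -0.0687  0.2026] th 0.8951 tilt [ 0.0017 -0.0006] F [ 1.08 -1.27 -0.54] M [-0.01 -0.07  0.  ] op 0.0849
shift cm [27.12 -7.69  5.26] spin -0.284 q [ 0.46  0.15 -0.47  2.05  0.08  0.96 -0.73]
```

Emit:
carry_out:
  translation:
    - [5.5,-1.5,1.5]
    - [11,-3.1,3]
    - [17,-4.8,4]
    - [22.5,-6.4,5]
    - [27.1,-7.7,5.3]
  spin: [-0.06,-0.12,-0.18,-0.24,-0.284]
  claw: [1,1,1,1,1]

```text
time_s: 3.38
eef_pos: [0.5167, 0.1914, 0.1486]
orientation: [-0.0, 0.831, 0.556, -0.0]
contact_force: [0.2, -0.2, -0.2]
opening: 0.0856
```

```bash
python3 go.py .517 .191 .06 1.179
```

```text
t 3.38 pos [0.5167 0.1914 0.1486] th 1.1801 tilt [-0.0005  0.0002] F [ 0.23 -0.16 -0.24] M [-0.03 -0.04  0.01] op 0.0856
shift cm [-0.03  0.05  8.86] spin 0.001 q [-0.03  0.46 -0.58  1.81  0.3   0.96 -1.13]
```

Emit:
carry_out:
  translation:
    - [0,0,3]
    - [0,0,6]
    - [0,0,8]
    - [0,0,8.8]
    - [0,0,8.8]
  spin: [0,0,0,0,0]
  claw: [1,1,1,1,1]

```text
time_s: 4.0
eef_pos: [0.5163, 0.1892, 0.0613]
orientation: [-0.0, 0.832, 0.555, -0.0]
contact_force: [-0.4, -0.3, -0.2]
opening: 0.0856
```

```bash
python3 go.py .517 .191 .021 1.179
python3 - <<'E'
from h import *
a=cams.snapshot('top');b=cams.snapshot('scene')
c=lambda im,x0,y0,x1,y1:cv2.resize(im[y0:y1,x0:x1,::-1],(600,300),interpolation=cv2.INTER_CUBIC)
cv2.imwrite('pics/g1.png',np.vstack([c(a,145,185,245,235),c(b,235,130,335,180)]))
E
```

```text
t 4.0 pos [0.5163 0.1892 0.0613] th 1.1777 tilt [-0.0004 -0.0001] F [-0.42 -0.32 -0.21] M [ 0.01  0.01 -0.03] op 0.0856
shift cm [ 0.2  -0.01  4.03] spin -0.001 q [-0.07  0.56 -0.53  1.9   0.39  0.78 -1.2 ]
```

View pics/g1.png

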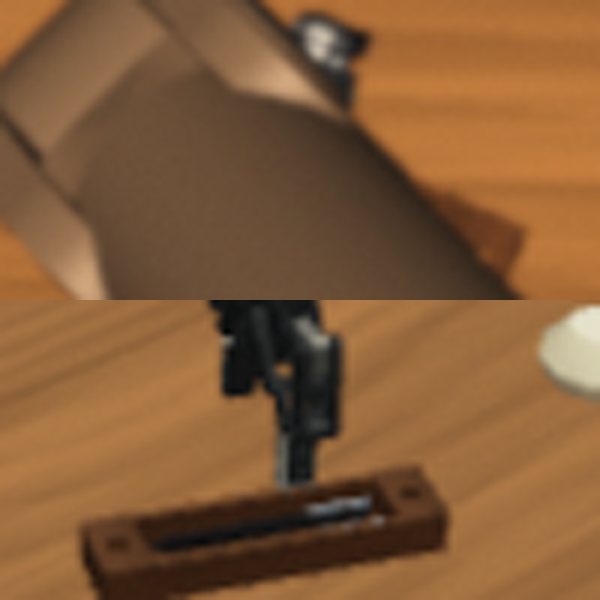

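The scene view shows the fingers centred over the tray around (290,155), with both pens in the trough. I'll descend and grip.

Emit:
carry_out:
  translation:
    - [0.2,0,1.5]
    - [0.2,0,3]
    - [0.2,0,4]
    - [0.2,0,4.2]
    - [0.2,0,4.2]
  spin: [0,0,0,0,0]
  claw: [1,1,1,1,1]
  newtons: 40

```text
time_s: 4.72
eef_pos: [0.517, 0.1911, 0.0191]
orientation: [-0.0, 0.832, 0.556, -0.0]
contact_force: [0.7, 0.4, 0.3]
opening: 0.0851
```

Emit:
carry_out:
  translation:
    - [0,0,0]
    - [0,0,0]
    - [0,0,0]
    - [0,0,0]
    - [0,0,0]
  spin: [0,0,0,0,0]
  claw: [0.4,0.3,0,-0.5,-1]

```text
time_s: 5.35
eef_pos: [0.5171, 0.191, 0.0193]
orientation: [0.0, 0.832, 0.555, -0.0]
contact_force: [0.1, -0.7, -0.2]
opening: 0.0069
```

```bash
python3 go.py .517 .191 .12 1.179
```

```text
t 5.35 pos [0.5171 0.191  0.0193] th 1.1777 tilt [ 0. -0.] F [ 0.07 -0.7  -0.24] M [-0.03  0.01  0.01] op 0.0069
shift cm [-0.000e+00 -1.000e-02 -1.007e+01] spin -0.001 q [-0.1   0.62 -0.49  1.92  0.44  0.7  -1.25]
```

The opening is 7 mm, so it didn't hold the tray. I'll look.

```bash
python3 - <<'E'
from h import *
a=cams.snapshot('top');b=cams.snapshot('scene')
c=lambda im,x0,y0,x1,y1:cv2.resize(im[y0:y1,x0:x1,::-1],(600,300),interpolation=cv2.INTER_CUBIC)
cv2.imwrite('pics/g2.png',np.vstack([c(a,145,185,245,235),c(b,235,130,335,180)]))
E
python3 go.py .517 .191 .12 1.179
```

```text
t 5.45 pos [0.5171 0.191  0.0193] th 1.1777 tilt [ 0. -0.] F [-0.99 -0.03 -0.05] M [-0.   -0.03 -0.01] op -0.0
shift cm [-1.000e-02 -1.000e-02 -1.007e+01] spin -0.001 q [-0.1   0.62 -0.49  1.92  0.44  0.7  -1.25]
```

View pics/g2.png

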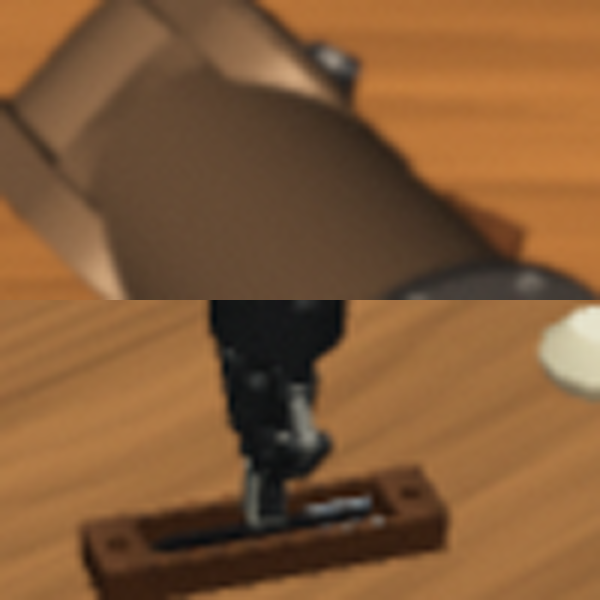

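Run:
```python
from h import *
f=lambda P:(np.array(proj('scene',P))-[235,130])*6+[0,300]
th=1.178
y=np.array([np.sin(th),-np.cos(th),0])
for z in (.019,.0,.04):
  print(z,f([.517,.191,z]).round(), f(np.array([.517,.191,z])+y*.0425).round(), f(np.array([.517,.191,z])-y*.0425).round())
a=cams.snapshot('top');b=cams.snapshot('scene')
crop(b,130,0,330,190,4,'pics/g3.png')
```

```text
0.019 [258. 525.] [283. 568.] [233. 483.]
0.0 [256. 550.] [281. 594.] [232. 509.]
0.04 [260. 496.] [285. 539.] [235. 454.]
```

View pics/g3.png

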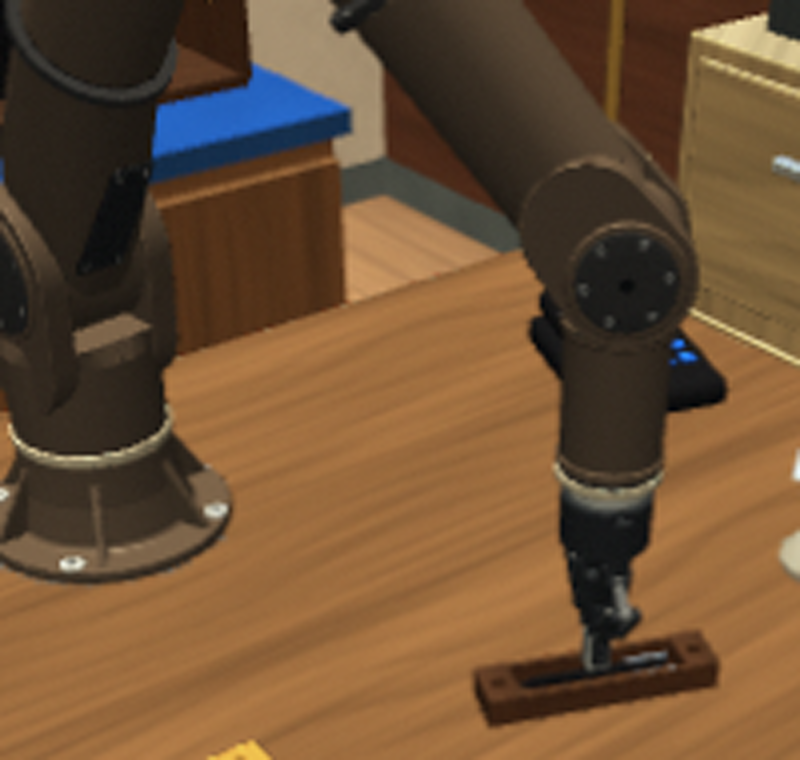

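The shut fingertips appear about 17 mm higher than the reported TCP implies, and they passed over the tray wall. I'll lift away and touch the bare desk to calibrate fingertip height.

Emit:
carry_out:
  translation:
    - [0,0,-3]
    - [0,0,-7]
    - [0,0,-10]
    - [0,0,-10]
    - [0,0,-10]
  spin: [0,0,0,0,0]
  claw: [-1,-1,-1,-1,-1]

```text
time_s: 6.18
eef_pos: [0.5168, 0.1907, 0.1188]
orientation: [0.0, 0.832, 0.555, -0.0]
contact_force: [-0.2, 0.4, -0.2]
opening: 0.0004
```

```bash
python3 go.py .45 .0 .06 1.179;  python3 - <<'E'
from h import *
a=cams.snapshot('top');b=cams.snapshot('scene')
c=lambda im,x0,y0,x1,y1:cv2.resize(im[y0:y1,x0:x1,::-1],(600,300),interpolation=cv2.INTER_CUBIC)
cv2.imwrite('pics/g4.png',np.vstack([c(a,145,185,245,235),c(b,235,130,335,180)]))
E
```

```text
t 6.17 pos [0.5168 0.1907 0.1188] th 1.1775 tilt [-0.0004 -0.0005] F [-0.18  0.37 -0.23] M [ 0.01 -0.02  0.01] op 0.0004
shift cm [-20.17   1.13   5.9 ] spin -0.001 q [-0.04  0.49 -0.57  1.84  0.33  0.9  -1.15]
```

View pics/g4.png

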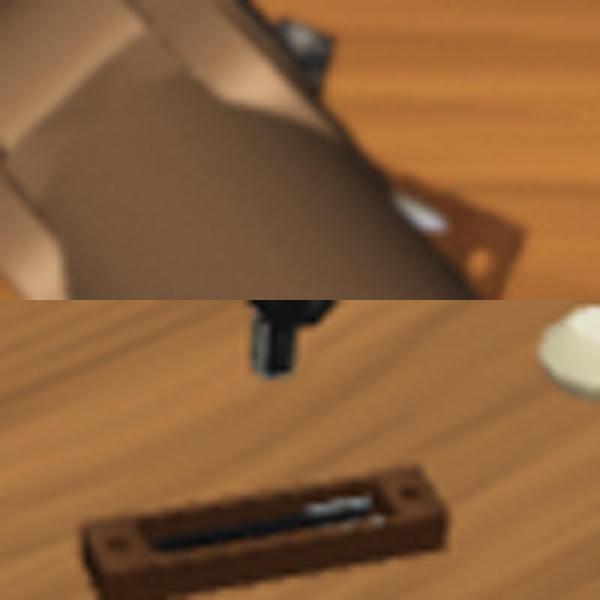

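Emit:
carry_out:
  translation:
    - [-5,0.3,0]
    - [-10,0.6,1]
    - [-15,0.9,3]
    - [-20,1.1,5]
    - [-20.2,1.1,5.9]
  spin: [0,0,0,0,0]
  claw: [-1,-1,-1,-1,-1]

```text
time_s: 6.9
eef_pos: [0.4469, -0.0039, 0.0584]
orientation: [-0.0, 0.833, 0.553, -0.003]
contact_force: [-0.3, 0.5, 0.8]
opening: -0.0002
```

Emit:
carry_out:
  translation:
    - [0,0,1]
    - [0,0,2]
    - [0,0,3]
    - [0,0,3.5]
    - [0,0,3.8]
  spin: [0,0,0,0,0]
  claw: [-1,-1,-1,-1,-1]

```text
time_s: 7.52
eef_pos: [0.4499, 0.0006, 0.022]
orientation: [-0.0, 0.831, 0.556, -0.0]
contact_force: [-0.4, 0.1, 0.6]
opening: 0.0001
```

```bash
python3 go.py .45 .0 .06 1.179;  python3 - <<'E'
from h import *
a=cams.snapshot('top');b=cams.snapshot('scene')
c=lambda im,x0,y0,x1,y1:cv2.resize(im[y0:y1,x0:x1,::-1],(600,300),interpolation=cv2.INTER_CUBIC)
cv2.imwrite('pics/g5.png',np.vstack([c(a,195,185,295,235),c(b,190,140,290,190)]))
for z in(0,.0025,.02):
  P=[.45,0,z]; print(z,(proj('top',P)-[195,185])*6,(proj('scene',P)-[190,140])*6+[0,300])
E
```

```text
t 7.53 pos [0.4499 0.0006 0.022 ] th 1.1784 tilt [-0.0002  0.0001] F [-0.36  0.13  0.58] M [-0.06 -0.03 -0.03] op 0.0001
shift cm [-0.05  0.03 -3.8 ] spin -0.001 q [ 0.26  0.5  -0.49  2.16  0.43  0.57 -0.94]
0 [399.37994188 330.73296297] [194.87233537 563.11241809]
0.0025 [399.45311323 330.69443576] [194.71011008 559.68958902]
0.02 [399.973136   330.42062665] [193.56253335 535.49159455]
```

View pics/g5.png

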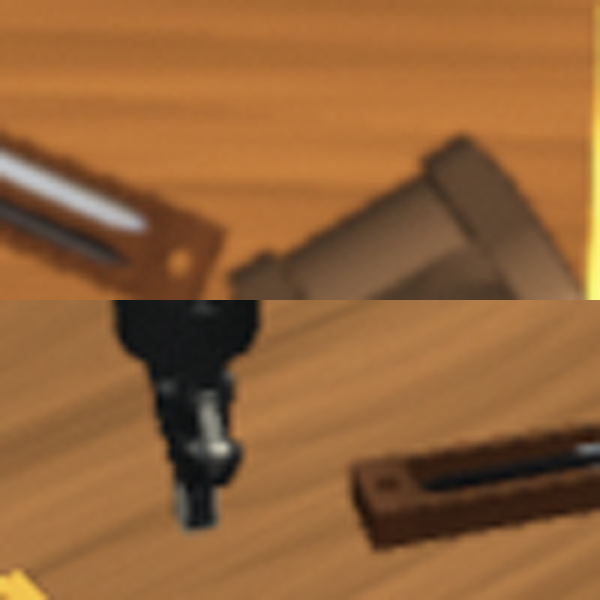

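Emit:
carry_out:
  translation:
    - [0,0,0.4]
    - [0,0,0.7]
    - [0,0,1.0]
    - [0,0,1.2]
    - [0,0,1.2]
  spin: [0,0,0,0,0]
  claw: [-1,-1,-1,-1,-1]

```text
time_s: 8.25
eef_pos: [0.4498, 0.0002, 0.0102]
orientation: [-0.0, 0.832, 0.555, -0.0]
contact_force: [-0.5, 0.2, 1.4]
opening: 0.0004
```

Emit:
carry_out:
  translation:
    - [0,0,0.2]
    - [0,0,0.4]
    - [0,0,0.6]
    - [0,0,0.7]
    - [0,0,0.7]
  spin: [0,0,0,0,0]
  claw: [-1,-1,-1,-1,-1]

```text
time_s: 8.88
eef_pos: [0.4498, 0.0002, 0.0032]
orientation: [-0.0, 0.832, 0.555, -0.0]
contact_force: [0.2, 0.1, 0.1]
opening: 0.0002
```

```bash
python3 go.py .45 .0 .0 1.179
```

```text
t 8.88 pos [4.498e-01 2.000e-04 3.200e-03] th 1.1778 tilt [-0.0002 -0.0001] F [0.18 0.1  0.07] M [-0.01 -0.   -0.01] op 0.0002
shift cm [-0.01  0.02  0.32] spin -0.001 q [ 0.23  0.53 -0.46  2.18  0.46  0.52 -0.97]
```

Emit:
carry_out:
  translation:
    - [0,0,0.2]
    - [0,0,0.3]
    - [0,0,0.4]
    - [0,0,0.5]
    - [0,0,0.5]
  spin: [0,0,0,0,0]
  claw: [-1,-1,-1,-1,-1]

```text
time_s: 9.5
eef_pos: [0.4498, 0.0002, -0.0018]
orientation: [-0.0, 0.832, 0.555, -0.0]
contact_force: [-0.1, -0.7, 0.4]
opening: -0.0001
```

```bash
python3 go.py .45 .0 .0 1.179;  python3 - <<'E'
from h import *
b=cams.snapshot('scene');crop(b,190,140,290,190,6,'pics/g6.png')
E
```

```text
t 9.5 pos [ 4.498e-01  2.000e-04 -1.800e-03] th 1.1777 tilt [-0.0001 -0.    ] F [-0.09 -0.66  0.41] M [-0.   -0.05 -0.05] op -0.0001
shift cm [-0.02  0.02 -0.18] spin -0.001 q [ 0.22  0.54 -0.45  2.18  0.47  0.51 -0.98]
```

View pics/g6.png

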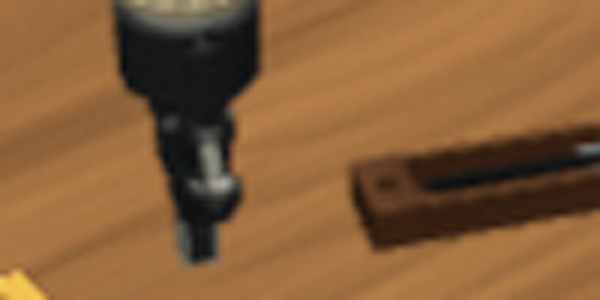

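Emit:
carry_out:
  translation:
    - [0,0,0.2]
    - [0,0,0.3]
    - [0,0,0.4]
    - [0,0,0.5]
    - [0,0,0.5]
  spin: [0,0,0,0,0]
  claw: [-1,-1,-1,-1,-1]

```text
time_s: 10.18
eef_pos: [0.4498, 0.0002, -0.0068]
orientation: [-0.0, 0.832, 0.555, -0.0]
contact_force: [-0.3, -0.0, -0.3]
opening: -0.0001
```

Emit:
carry_out:
  translation:
    - [0,0,0.1]
    - [0,0,0.2]
    - [0,0,0.3]
    - [0,0,0.3]
    - [0,0,0.3]
  spin: [0,0,0,0,0]
  claw: [-1,-1,-1,-1,-1]

```text
time_s: 10.8
eef_pos: [0.4499, 0.0002, -0.009]
orientation: [0.0, 0.832, 0.555, 0.0]
contact_force: [-4.3, -0.7, 17.6]
opening: -0.0002
```

Contact came at reported z ≈ -0.008, so the reported pose reads about 25 mm low at the fingertips. With the tip touching z=0, a picture gives its true xy.

```bash
python3 go.py .45 .0 .0 1.179;  python3 - <<'E'
from h import *
b=cams.snapshot('scene');crop(b,200,160,250,195,12,'pics/g7.png')
th=1.178;x=np.array([np.cos(th),np.sin(th),0]);y=np.array([np.sin(th),-np.cos(th),0])
for a in(-.011,.011):
  for c in (-.0145,0,.0145):
    P=np.array([.45,0,0])+a*x+c*y; print(a,c,(proj('scene',P)-[200,160])*12)
E
```

```text
t 10.8 pos [ 4.499e-01  2.000e-04 -9.000e-03] th 1.1779 tilt [ 0.0005 -0.0007] F [-4.26 -0.66 17.58] M [-0.09  0.93  0.04] op -0.0002
shift cm [-0.01  0.01 -0.9 ] spin -0.001 q [ 0.21  0.55 -0.43  2.19  0.49  0.49 -0.99]
-0.011 -0.0145 [219.67998242 261.67123035]
-0.011 0 [231.55480898 293.16265068]
-0.011 0.0145 [243.61830866 325.15785544]
0.011 -0.0145 [295.35324185 248.05968424]
0.011 0 [307.77730275 279.31505726]
0.011 0.0145 [320.39827752 311.06842328]
```

View pics/g7.png

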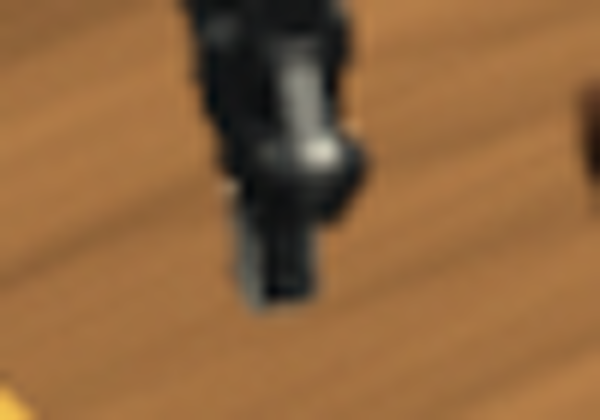

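The tip's true xy agrees within about 2 mm; only the height is off, with tip height ≈ reported z + 8 mm when shut. I'll return to the tray and grip lower.

Emit:
carry_out:
  translation:
    - [0,0,-3]
    - [0,0,-8]
    - [6,-0.3,-9]
    - [12,-0.6,-9]
    - [18,-1.0,-9]
  spin: [0,0,0,0,0]
  claw: [0,1,1,1,1]

```text
time_s: 11.48
eef_pos: [0.5105, 0.1715, 0.0806]
orientation: [0.0, 0.832, 0.555, 0.0]
contact_force: [1.6, -0.1, 0.3]
opening: 0.0851
```

```bash
python3 go.py .517 .191 .045 1.179
```

```text
t 11.47 pos [0.5105 0.1715 0.0806] th 1.1762 tilt [ 0.001  -0.0002] F [ 1.64 -0.13  0.3 ] M [ 0.03 -0.03 -0.02] op 0.0851
shift cm [ 2.05 -0.15  3.56] spin -0.003 q [-0.02  0.52 -0.55  1.91  0.37  0.81 -1.17]
```

Emit:
carry_out:
  translation:
    - [2.1,-0.1,0]
    - [2.1,-0.1,2]
    - [2.1,-0.1,3.6]
    - [2.1,-0.1,3.6]
    - [2.1,-0.1,3.6]
  spin: [0,0,0,0,0]
  claw: [1,1,1,1,1]

```text
time_s: 12.1
eef_pos: [0.5168, 0.1896, 0.0446]
orientation: [0.0, 0.832, 0.555, -0.0]
contact_force: [-0.1, 0.1, 0.6]
opening: 0.0853
```

Emit:
carry_out:
  translation:
    - [0,0,1.5]
    - [0,0,3]
    - [0,0,4.5]
    - [0,0,5.1]
    - [0,0,5.1]
  spin: [0,0,0,0,0]
  claw: [1,1,1,1,1]

```text
time_s: 12.72
eef_pos: [0.5163, 0.1901, -0.0073]
orientation: [-0.0, 0.831, 0.556, -0.001]
contact_force: [-0.4, 0.6, 0.8]
opening: 0.0855
```

```bash
python3 go.py .517 .191 -.008 1.179
python3 - <<'E'
from h import *
b=cams.snapshot('scene');crop(b,235,130,335,190,6,'pics/g8.png')
E
```

```text
t 12.72 pos [ 0.5163  0.1901 -0.0073] th 1.178 tilt [-0.0011 -0.0004] F [-0.36  0.58  0.82] M [ 0.02  0.   -0.03] op 0.0855
shift cm [0.11 0.03 0.07] spin -0.001 q [-0.12  0.66 -0.47  1.94  0.47  0.65 -1.28]
```

View pics/g8.png

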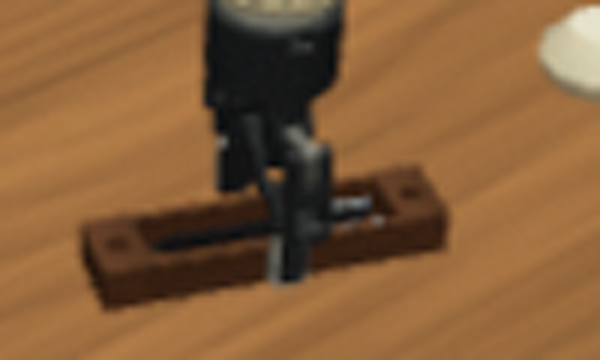

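The near finger is now in front of the near wall, with its tip at (288,280), so I'll close.

Emit:
carry_out:
  translation:
    - [0,0,0]
    - [0,0,0]
    - [0,0,0]
    - [0,0,0]
    - [0,0,0]
  spin: [0,0,0,0,0]
  claw: [0.5,0.3,0.1,-0.3,-1]
  newtons: 40

```text
time_s: 13.4
eef_pos: [0.517, 0.1902, -0.0061]
orientation: [0.0, 0.832, 0.555, 0.0]
contact_force: [-1.1, -1.1, 6.8]
opening: 0.0495
```

```bash
python3 go.py .517 .191 -.008 1.179
```

```text
t 13.4 pos [ 0.517   0.1902 -0.0061] th 1.1776 tilt [0.0008 0.0001] F [-1.1  -1.07  6.81] M [-0.1   0.34 -0.02] op 0.0495
shift cm [ 0.07 -0.03  0.19] spin -0.001 q [-0.12  0.66 -0.47  1.94  0.47  0.65 -1.28]
```

The tips are touching the desk (7 N), so I'll regrip 4 mm higher so they don't hit the deck later.

Emit:
carry_out:
  translation:
    - [0,0,0]
    - [0,0,-0.5]
    - [0,0,-0.5]
    - [0,0,-0.5]
    - [0,0,-0.5]
  spin: [0,0,0,0,0]
  claw: [0.4,0.4,0.1,-1,-1]
  newtons: 50

```text
time_s: 14.02
eef_pos: [0.517, 0.1903, -0.0009]
orientation: [0.0, 0.832, 0.555, 0.0]
contact_force: [-1.3, -2.1, 9.2]
opening: 0.049
```

```bash
python3 go.py .517 .191 .12 1.179
```

```text
t 14.03 pos [ 0.517   0.1903 -0.0009] th 1.1777 tilt [0.0009 0.0001] F [-1.35 -2.06  9.24] M [-0.2   0.49 -0.04] op 0.049
shift cm [  0.07  -0.02 -12.09] spin -0.001 q [-0.11  0.65 -0.47  1.93  0.47  0.66 -1.27]
```

Emit:
carry_out:
  translation:
    - [0,0,-1]
    - [0,0,-3]
    - [0,0,-6]
    - [0,0,-9]
    - [0,0,-11]
  spin: [0,0,0,0,0]
  claw: [-1,-1,-1,-1,-1]

```text
time_s: 14.65
eef_pos: [0.5169, 0.1903, 0.11]
orientation: [0.0, 0.832, 0.555, 0.001]
contact_force: [0.7, 1.0, -2.6]
opening: 0.0491
```

```bash
python3 - <<'E'
from h import *
b=cams.snapshot('scene');crop(b,215,80,335,180,6,'pics/g9.png')
s=np.array([.499,-.211]);t=-.0436
print(s+[-.075*np.cos(t),-.075*np.sin(t)])
E
python3 go.py .424 -.208 .11 1.527
```

```text
[ 0.42407127 -0.20773104]
t 14.7 pos [0.5179 0.1909 0.1121] th 1.1779 tilt [0.0036 0.0014] F [0.52 0.58 0.22] M [-0.01 -0.06 -0.02] op 0.049
shift cm [-40.45   6.6    0.12] spin -0.349 q [-0.04  0.5  -0.57  1.85  0.34  0.88 -1.16]
```

View pics/g9.png

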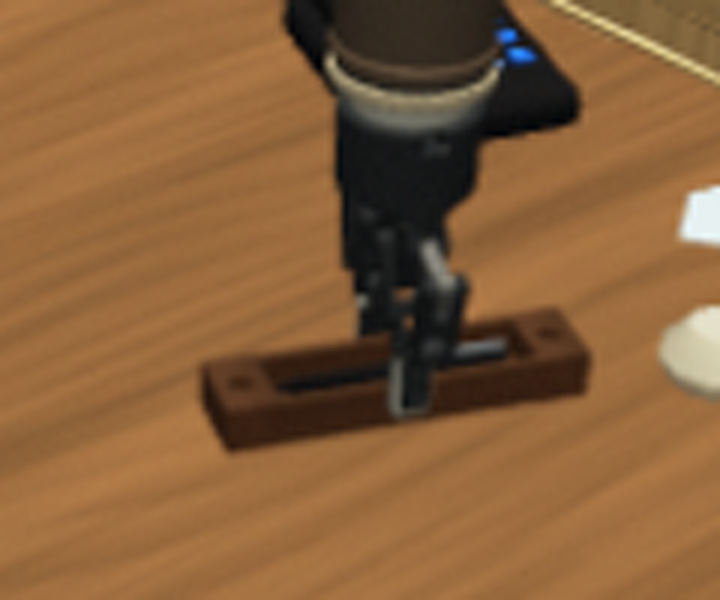

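The tray is lifted level with the pens inside. Now I'll carry it to the stand.

Emit:
carry_out:
  translation:
    - [-1.5,0.2,0]
    - [-4.5,0.7,0]
    - [-8.5,1.4,0]
    - [-12.5,2.0,0]
    - [-16.5,2.7,0]
  spin: [-0.02,-0.05,-0.09,-0.13,-0.17]
  claw: [-1,-1,-1,-1,-1]

```text
time_s: 15.32
eef_pos: [0.4777, 0.0261, 0.108]
orientation: [-0.0, 0.781, 0.625, -0.0]
contact_force: [0.8, -1.4, -2.6]
opening: 0.0488
```

```bash
python3 go.py .424 -.208 .11 1.527
```

```text
t 15.32 pos [0.4777 0.0261 0.108 ] th 1.3493 tilt [-0.0005 -0.0001] F [ 0.83 -1.37 -2.56] M [ 0.01 -0.05  0.03] op 0.0488
shift cm [-24.02  -0.09  -0.19] spin -0.178 q [ 0.32  0.41 -0.62  2.02  0.33  0.81 -0.72]
```

Emit:
carry_out:
  translation:
    - [-4.5,0,0]
    - [-9.5,0,0]
    - [-14,0,0]
    - [-18,0,-0.1]
    - [-21,0,-0.2]
  spin: [-0.04,-0.08,-0.12,-0.16,-0.178]
  claw: [-1,-1,-1,-1,-1]

```text
time_s: 15.95
eef_pos: [0.4309, -0.1793, 0.11]
orientation: [-0.0, 0.723, 0.691, -0.0]
contact_force: [1.2, -0.5, -1.5]
opening: 0.0489
```

```bash
python3 go.py .424 -.208 .09 1.527
```

```text
t 15.95 pos [ 0.4309 -0.1793  0.11  ] th 1.5251 tilt [-0.0007 -0.0001] F [ 1.16 -0.5  -1.45] M [ 0.03 -0.    0.  ] op 0.0489
shift cm [-2.9  -0.56  2.  ] spin -0.002 q [ 0.78  0.4  -0.64  2.04  0.33  0.8  -0.1 ]
```

Emit:
carry_out:
  translation:
    - [-1.5,-0.3,1]
    - [-2.9,-0.55,2]
    - [-2.9,-0.55,3.5]
    - [-2.9,-0.55,5]
    - [-2.9,-0.55,5]
  spin: [0,0,0,0,0]
  claw: [-1,-1,-1,-1,-1]

```text
time_s: 16.58
eef_pos: [0.4246, -0.2047, 0.0589]
orientation: [-0.001, 0.722, 0.692, -0.0]
contact_force: [-0.1, 0.5, -1.7]
opening: 0.0487
```

```bash
python3 go.py .424 -.208 .06 1.527
python3 - <<'E'
from h import *
a=cams.snapshot('top');b=cams.snapshot('scene')
cv2.imwrite('pics/top5.png',a[:,:,::-1]);cv2.imwrite('pics/scene5.png',b[:,:,::-1])
for n in('top','scene'):
  for q in ('tray_hole_l','stand_peg_l','stand_handle'): print(n,q,[(np.round(x['centre'],1).tolist(),round(x['score'],2)) for x in finder.tip_of(n,q)[:3]])
crop(a,285,175,385,275,6,'pics/h1.png');crop(b,110,150,230,240,6,'pics/h2.png')
E
```

```text
t 16.57 pos [ 0.4246 -0.2047  0.0589] th 1.5277 tilt [-0.0023  0.0016] F [-0.09  0.49 -1.73] M [-0.01 -0.05 -0.01] op 0.0487
shift cm [-0.33 -0.04 -0.11] spin 0.001 q [ 0.78  0.48 -0.58  2.08  0.41  0.7  -0.11]
top tray_hole_l [([302.8, 250.7], 0.66)]
top stand_peg_l [([303.5, 247.6], 0.57)]
top stand_handle [([338.3, 224.6], 0.67), ([335.9, 253.8], 0.64)]
scene tray_hole_l [([188.0, 173.5], 0.68), ([134.4, 199.4], 0.6)]
scene stand_peg_l [([188.0, 189.6], 0.94), ([136.7, 210.2], 0.68)]
scene stand_handle [([174.6, 204.1], 0.55), ([132.9, 197.7], 0.46)]
```

View pics/h1.png

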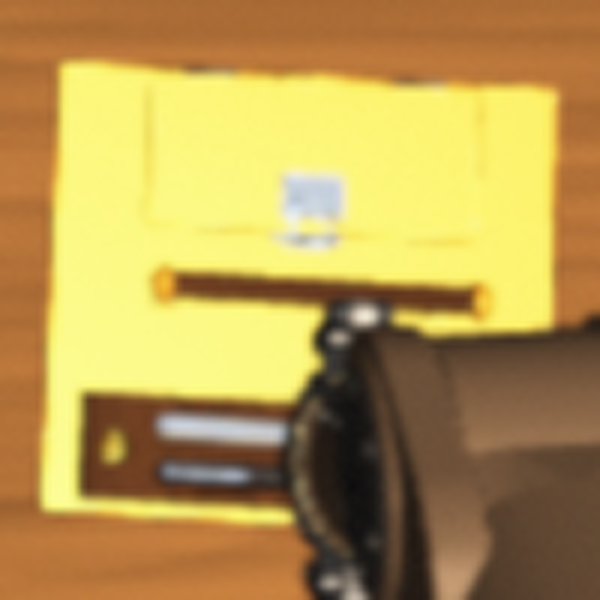

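View pics/h2.png

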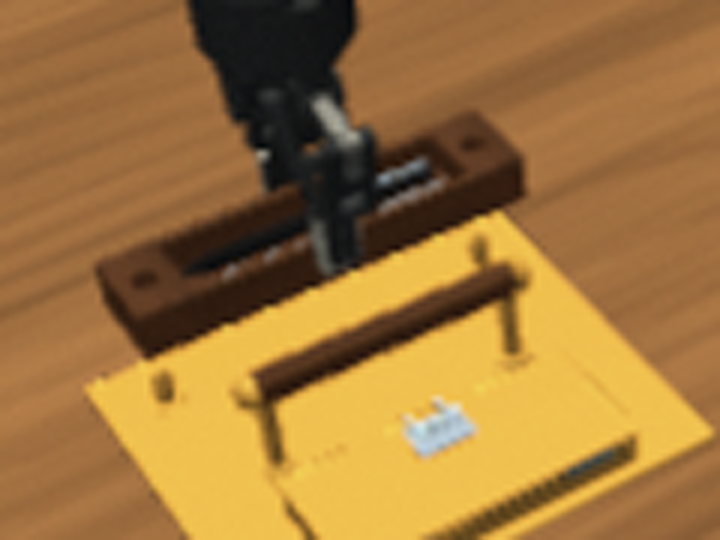

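Run:
```python
from fit import *
A=lambda p:un((285,175),6,p);C=lambda p:un((110,150),6,p);m=.001
L=lambda *l:np.array(l)*m
tt=[('top',A((83,394)),L(25,105,28)),('top',A((78,494)),L(-25,105,28)),('top',A((113,447)),L(0,90,28))]
ts=[('scene',C((473,145)),L(0,90,28)),('scene',C((145,280)),L(0,-90,28)),('scene',C((478,112)),L(-25,105,28)),('scene',C((98,270)),L(-25,-105,28)),('scene',C((525,190)),L(25,105,0)),('scene',C((148,355)),L(25,-105,0))]
x,r=fit(tt+ts,[.42,-.2,0,.06]);print(x.round(4),r.round(1).tolist())
# stand in stand's peg frame
# stand refit with pegs (scene bases/tips)
cor=[(108,120,9),(108,-120,9),(-108,-120,9),(-108,120,9)]
A2=A;C2=lambda p:un((120,180),6,p)
top=[('top',A2(p),L(*l)) for p,l in zip([(60,62),(557,87),(547,538),(42,512)],cor)]
sc=[('scene',C2(p),L(*l)) for p,l in zip([(655,255),(215,478),(25,208),(435,30)],cor)]
sc+=[('scene',C2((103,196)),L(-75,-90,29)),('scene',C2((420,58)),L(-75,90,29))]
tp=[('top',A2((109,443)),L(-75,90,29)),('top',A2((486,464)),L(-75,-90,29))]
y,r=fit(top+sc+tp,[.5,-.2,0,0]);print(y.round(4),r.round(1).tolist())
c,s=np.cos(y[2]),np.sin(y[2]);d=x[:2]-y[:2];print('tray in stand',c*d[0]+s*d[1],-s*d[0]+c*d[1],'dyaw',x[2]-y[2])
```

```text
[ 0.424  -0.2016 -0.037   0.058 ] [[-0.4, -1.0], [-0.3, 0.9], [-0.2, -0.3], [-0.2, -0.5], [0.1, -0.2], [-0.9, -0.6], [-0.6, -1.1], [0.2, 1.2], [0.2, 1.2]]
[ 0.499  -0.21   -0.0453 -0.0037] [[-0.1, -0.1], [-0.9, 0.3], [-0.9, -0.2], [-0.5, -0.7], [0.1, -0.0], [0.0, 0.2], [-0.6, 0.3], [0.1, 0.2], [-0.8, -0.4], [-0.8, -0.4], [-0.0, -0.1], [0.7, 0.1]]
tray in stand -0.07528688859614643 0.005035380602235561 dyaw 0.008302989639966937
```

```bash
python3 go.py .424 -.213 .04 1.519
```

```text
t 16.98 pos [ 0.4254 -0.2063  0.0607] th 1.5256 tilt [ 0.0006 -0.0004] F [-0.37  0.69 -2.35] M [-0.02  0.03 -0.  ] op 0.0491
shift cm [-0.68 -0.11  2.07] spin 0.007 q [ 0.79  0.48 -0.58  2.08  0.41  0.7  -0.11]
```

Emit:
carry_out:
  translation:
    - [-0.2,0,0.5]
    - [-0.4,0,1.2]
    - [-0.4,0,2]
    - [-0.4,0,2.2]
    - [-0.4,0,2.2]
  spin: [0.008,0.008,0.008,0.008,0.008]
  claw: [-1,-1,-1,-1,-1]

```text
time_s: 17.6
eef_pos: [0.4249, -0.21, 0.038]
orientation: [-0.0, 0.726, 0.688, -0.0]
contact_force: [-0.8, -0.1, -2.3]
opening: 0.0492
```

```bash
python3 - <<'E'
from h import *
b=cams.snapshot('scene');b=cams.snapshot('scene');a=cams.snapshot('top')
crop(a,285,175,385,275,6,'pics/h3.png');crop(b,120,160,220,230,7,'pics/h4.png')
E
python3 go.py .424 -.21 .04 1.519
```

```text
t 17.75 pos [ 0.4252 -0.2102  0.0385] th 1.5178 tilt [ 0.0003 -0.0001] F [ 0.26 -0.38 -1.45] M [-0.02  0.03 -0.06] op 0.0491
shift cm [ 0.01 -0.12 -0.15] spin -0.001 q [ 0.77  0.51 -0.55  2.09  0.44  0.65 -0.14]
```

View pics/h3.png

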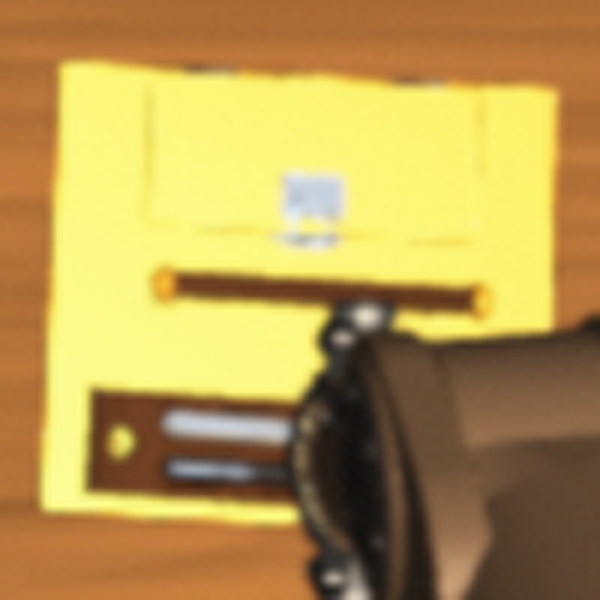

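View pics/h4.png

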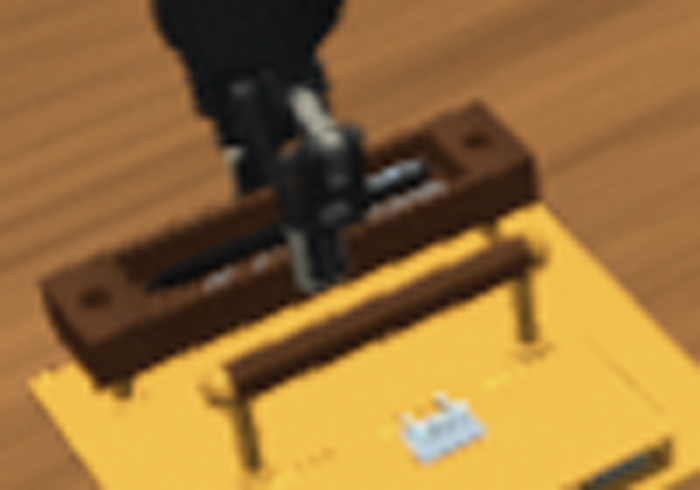

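Run:
```python
from fit import *
A=lambda p:un((285,175),6,p);C=lambda p:un((120,160),7,p);m=.001
L=lambda *l:np.array(l)*m
tt=[('top',A((92,389)),L(25,105,28)),('top',A((87,490)),L(-25,105,28)),('top',A((119,441)),L(0,90,28))]
ts=[('scene',C((480,140)),L(0,90,28)),('scene',C((95,298)),L(0,-90,28)),('scene',C((483,102)),L(-25,105,28)),('scene',C((42,287)),L(-25,-105,28)),('scene',C((540,195)),L(25,105,0)),('scene',C((103,388)),L(25,-105,0))]
y=np.array([.499,-.2102,-.0447])
for o in (tt+ts,ts,tt):
  x,r=fit(o,[.42,-.2,0,.036],o is not tt and o is not ts) if o is not tt and o is not ts else fit([(c,u,l+[0,0,.0375]) for c,u,l in o],[.42,-.2,0,.0],False)
  c,s=np.cos(y[2]),np.sin(y[2]);d=x[:2]-y[:2];print(x.round(4),'tray in stand',c*d[0]+s*d[1],-s*d[0]+c*d[1],'dyaw',x[2]-y[2])
S=lambda l:np.array([y[0]+c*l[0]-s*l[1],y[1]+s*l[0]+c*l[1],l[2]])
for l in ((-.075,.09,.029),(-.075,-.09,.029)): print((proj('top',S(l))-[285,175])*6+2.5)
```

```text
[ 0.4259 -0.2071 -0.0409  0.0382] tray in stand -0.07321402055494829 -0.00017426724472760372 dyaw 0.003776778334150209
[ 0.4255 -0.2063 -0.0454  0.    ] tray in stand -0.07364531280503162 0.0006161712390337641 dyaw -0.0007359570629432086
[ 0.4243 -0.2081 -0.0518  0.    ] tray in stand -0.0747062980207726 -0.001204000201001326 dyaw -0.007122848468257198
[110.09419125 442.35482375]
[492.73622373 464.42270274]
```

The fit puts the tray within about 1.5 mm of the seat, inside the taper's capture range. Lowering.

Emit:
carry_out:
  translation:
    - [0,-0.1,0.4]
    - [0,-0.1,0.8]
    - [0,-0.1,1.2]
    - [0,-0.1,1.5]
    - [0,-0.1,1.7]
  spin: [0,0,0,0,0]
  claw: [-1,-1,-1,-1,-1]

```text
time_s: 18.38
eef_pos: [0.424, -0.2101, 0.021]
orientation: [-0.0, 0.726, 0.688, -0.0]
contact_force: [0.1, 0.3, -2.0]
opening: 0.0487
```

```bash
python3 go.py .424 -.21 .009 1.519
```

```text
t 18.38 pos [ 0.424  -0.2101  0.021 ] th 1.5178 tilt [-0.0002  0.0001] F [ 0.09  0.26 -2.03] M [-0.03 -0.02  0.01] op 0.0487
shift cm [0.01 0.   1.2 ] spin -0.001 q [ 0.75  0.54 -0.53  2.11  0.47  0.61 -0.16]
```

Emit:
carry_out:
  translation:
    - [0,0,0.3]
    - [0,0,0.6]
    - [0,0,0.9]
    - [0,0,1.2]
    - [0,0,1.3]
  spin: [0,0,0,0,0]
  claw: [-1,-1,-1,-1,-1]

```text
time_s: 19.0
eef_pos: [0.4242, -0.21, 0.0082]
orientation: [0.0, 0.726, 0.688, 0.0]
contact_force: [1.0, 0.8, -0.9]
opening: 0.0487
```

```bash
python3 go.py .424 -.21 .009 1.519
```

```text
t 19.0 pos [ 0.4242 -0.21    0.0082] th 1.518 tilt [0.0003 0.0001] F [ 1.02  0.83 -0.87] M [ 0.21 -0.28  0.11] op 0.0487
shift cm [-0.01 -0.02 -0.08] spin -0.001 q [ 0.73  0.56 -0.51  2.12  0.49  0.58 -0.18]
```

Only light contact so far. I'll go 2 mm lower, then open.

Emit:
carry_out:
  translation:
    - [0,0,0.1]
    - [0,0,0.2]
    - [0,0,0.2]
    - [0,0,0.2]
    - [0,0,0.2]
  spin: [0,0,0,0,0]
  claw: [-1,-1,-1,0.4,0.5]

```text
time_s: 19.62
eef_pos: [0.4238, -0.2104, 0.0063]
orientation: [0.0, 0.726, 0.688, -0.0]
contact_force: [-0.3, -0.2, 0.7]
opening: 0.0645
```

Emit:
carry_out:
  translation:
    - [0,0,0]
    - [0,0,0]
    - [0,0,-2]
    - [0,0,-6]
    - [0,0,-10]
  spin: [0,0,0,0,0]
  claw: [0.7,0.7,0.7,0.7,0.7]

```text
time_s: 20.25
eef_pos: [0.4237, -0.2099, 0.1071]
orientation: [-0.001, 0.726, 0.688, -0.0]
contact_force: [0.9, -0.9, -0.0]
opening: 0.0726
```

```bash
python3 go.py .499 -.2105 .12 1.527;python3 - <<'E'
from h import *
b=cams.snapshot('scene');a=cams.snapshot('top')
crop(a,285,175,385,275,6,'pics/i1.png');crop(b,120,160,220,230,7,'pics/i2.png')
E
```

```text
t 20.25 pos [ 0.4237 -0.2099  0.1071] th 1.518 tilt [-0.0009  0.0007] F [ 0.89 -0.94 -0.01] M [-0.08 -0.03  0.03] op 0.0726
shift cm [ 0.33  7.53 -1.29] spin -0.009 q [ 0.84  0.41 -0.63  2.03  0.33  0.8  -0.04]
```

View pics/i1.png

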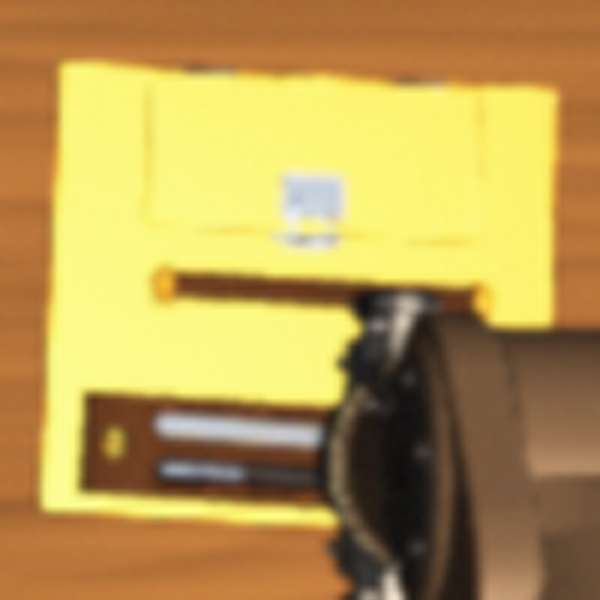

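View pics/i2.png

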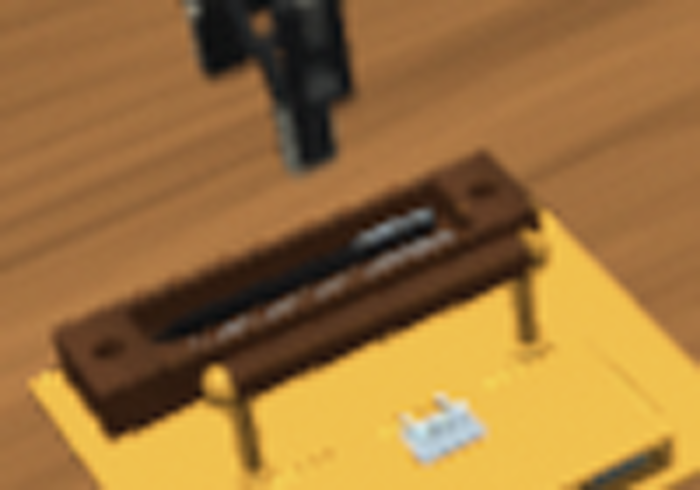

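Run:
```python
from fit import *
A=lambda p:un((285,175),6,p);C=lambda p:un((120,160),7,p);m=.001
L=lambda *l:np.array(l)*m
tt=[('top',A((86,394)),L(25,105,28)),('top',A((80,490)),L(-25,105,28))]
ts=[('scene',C((483,190)),L(0,90,28)),('scene',C((108,347)),L(0,-90,28)),('scene',C((485,150)),L(-25,105,28)),('scene',C((53,335)),L(-25,-105,28)),('scene',C((117,438)),L(25,-105,0))]
y=np.array([.499,-.2102,-.0447])
x,r=fit(tt+ts,[.42,-.2,0,.01]);c,s=np.cos(y[2]),np.sin(y[2]);d=x[:2]-y[:2];print(x.round(4),'tray in stand',c*d[0]+s*d[1],-s*d[0]+c*d[1],'dyaw',x[2]-y[2],r.round(1).tolist())
```

```text
[ 0.424  -0.207  -0.0454  0.0073] tray in stand -0.07506935522792274 -0.00017787470776195295 dyaw -0.0007358591306869736 [[-0.6, -1.1], [-0.4, 0.7], [-0.2, -0.2], [0.2, 0.3], [-0.3, -0.2], [-0.2, -0.6], [-0.6, 0.9]]
```

The tray is home: stand-frame (-75.1, -0.2) mm, height about 7–9 mm, and let go. Both pens are in it. Next, the handle.

Emit:
carry_out:
  translation:
    - [0,2.5,0]
    - [0,5.5,0]
    - [0,7.5,0.5]
    - [0,7.5,1.5]
    - [0,7.5,2]
  spin: [-0.009,-0.009,-0.009,-0.009,-0.009]
  claw: [0.5,0.4,0.4,0.4,0.4]

```text
time_s: 20.98
eef_pos: [0.4973, -0.2139, 0.0849]
orientation: [-0.001, 0.723, 0.691, -0.001]
contact_force: [-0.6, -0.0, -0.3]
opening: 0.0598
```

```bash
python3 - <<'E'
from h import *
b=cams.snapshot('scene');a=cams.snapshot('top')
crop(a,285,175,385,275,6,'pics/j1.png');crop(b,120,130,220,230,6,'pics/j2.png')
E
python3 go.py .499 -.213 .037 1.526
```

```text
t 21.07 pos [ 0.4973 -0.214   0.0853] th 1.5266 tilt [-0.0024  0.0004] F [-0.52  0.09  0.84] M [ 0.01  0.02 -0.01] op 0.0598
shift cm [0.11 0.18 4.83] spin 0.001 q [ 0.74  0.53 -0.59  1.89  0.39  0.84 -0.1 ]
```

View pics/j2.png

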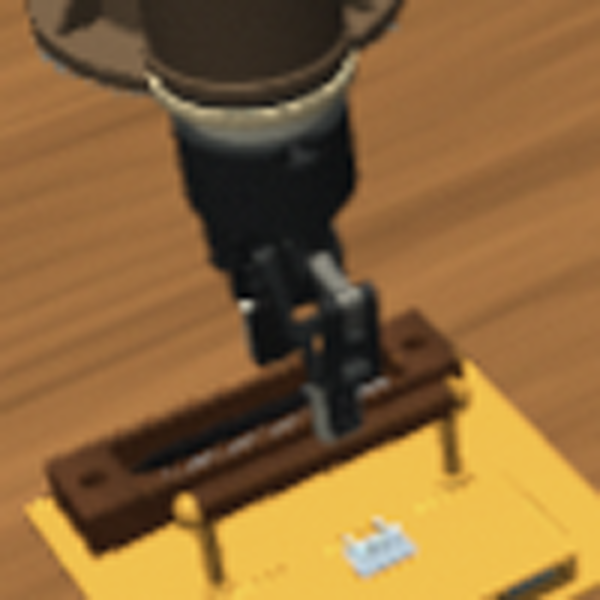

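Emit:
carry_out:
  translation:
    - [0,0.15,1]
    - [0,0.15,2.2]
    - [0,0.15,3.5]
    - [0,0.15,4.5]
    - [0,0.15,4.8]
  spin: [0,0,0,0,0]
  claw: [0.4,0.4,0.4,0.4,0.4]

```text
time_s: 21.7
eef_pos: [0.4999, -0.2139, 0.0374]
orientation: [-0.001, 0.722, 0.691, -0.0]
contact_force: [0.3, 1.0, 0.2]
opening: 0.06
```

```bash
python3 - <<'E'
from h import *
b=cams.snapshot('scene');a=cams.snapshot('top')
crop(b,120,130,220,230,6,'pics/k2.png')
E
python3 go.py .499 -.213 .037 1.526
```

```text
t 21.8 pos [ 0.5003 -0.214   0.0379] th 1.5269 tilt [-0.0005  0.0003] F [-0.47 -0.25  0.55] M [ 0.04 -0.01 -0.02] op 0.0596
shift cm [ 0.1  -0.13  0.09] spin 0.001 q [ 0.7   0.6  -0.55  1.92  0.45  0.74 -0.15]
```

View pics/k2.png

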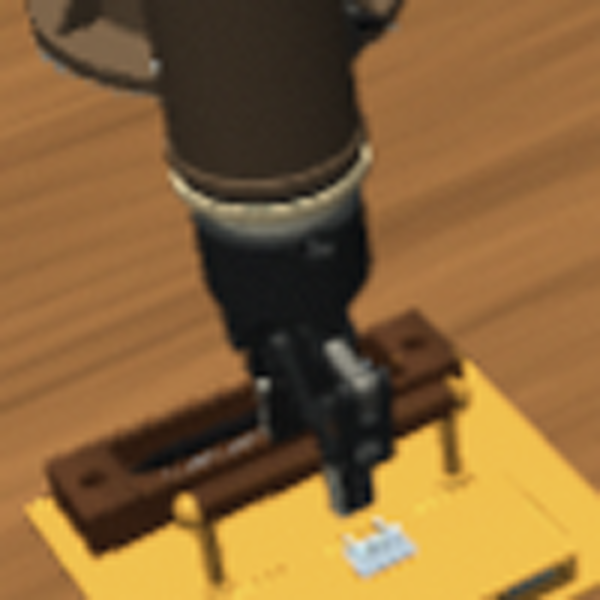

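The near finger sits between the bar and the latch, with its tip at (350,510) above latch height. Closing firmly.

Emit:
carry_out:
  translation:
    - [0,-0.1,0]
    - [0,-0.1,0]
    - [0,-0.1,0]
    - [0,-0.1,0]
    - [0,-0.1,0]
  spin: [0,0,0,0,0]
  claw: [0.2,-0.1,-0.4,-1,-1]
  newtons: 100

```text
time_s: 22.42
eef_pos: [0.4996, -0.2142, 0.0388]
orientation: [0.0, 0.723, 0.691, 0.0]
contact_force: [-0.8, 0.5, 5.1]
opening: 0.0123
```

```bash
python3 go.py .499 -.213 .037 1.526
```

```text
t 22.43 pos [ 0.4996 -0.2142  0.0388] th 1.5265 tilt [ 0.0004 -0.0004] F [-0.77  0.46  5.13] M [ 0.05  0.28 -0.06] op 0.0123
shift cm [ 0.12 -0.06  0.18] spin 0.001 q [ 0.7   0.6  -0.55  1.93  0.45  0.74 -0.15]
```

Emit:
carry_out:
  translation:
    - [0,0,0]
    - [0,0,-0.3]
    - [0,0,-0.8]
    - [0,0,-1.4]
    - [0,0,-2]
  spin: [0,0,0,0,0]
  claw: [-1,-1,-1,-1,-1]

```text
time_s: 23.05
eef_pos: [0.4993, -0.2141, 0.0586]
orientation: [-0.0, 0.723, 0.691, -0.0]
contact_force: [0.3, 0.6, -6.8]
opening: 0.0121
```

```bash
python3 go.py .499 -.213 .037 1.526;python3 - <<'E'
from h import *
b=cams.snapshot('scene');a=cams.snapshot('top')
crop(b,110,130,240,260,5,'pics/l2.png')
E
```

```text
t 23.05 pos [ 0.4993 -0.2141  0.0586] th 1.5267 tilt [-0.0001  0.0001] F [ 0.27  0.55 -6.81] M [-0.03 -0.03  0.09] op 0.0121
shift cm [ 0.11 -0.04  2.16] spin 0.001 q [ 0.72  0.57 -0.57  1.91  0.43  0.78 -0.13]
```

View pics/l2.png

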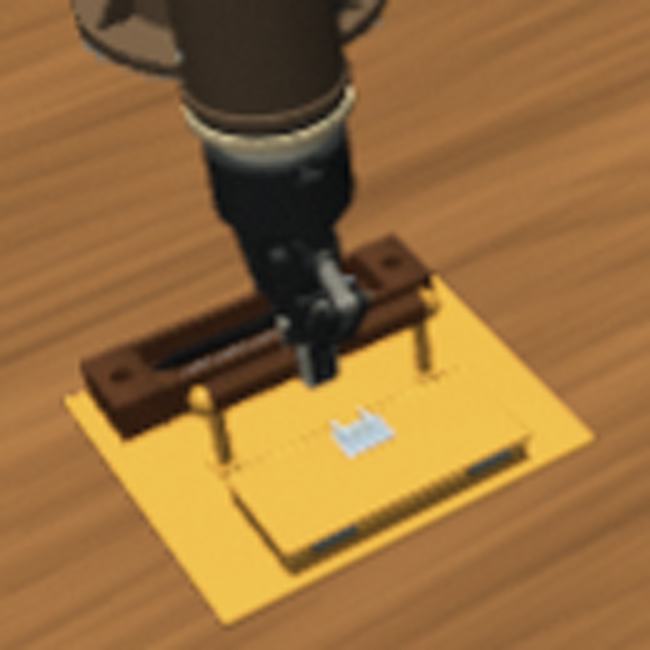

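Lifted about 2 cm, with 6.8 N of weight on the wrist and near-zero moment, so it's balanced. Next I'll raise it to 10 cm.

Emit:
carry_out:
  translation:
    - [0,0,-1]
    - [0,0,-2.5]
    - [0,0,-4]
    - [0,0,-5.5]
    - [0,0,-7]
  spin: [0,0,0,0,0]
  claw: [-1,-1,-1,-1,-1]

```text
time_s: 23.78
eef_pos: [0.4994, -0.2142, 0.1296]
orientation: [0.0, 0.723, 0.691, 0.0]
contact_force: [-0.1, -0.1, -7.4]
opening: 0.0118
```

Emit:
carry_out:
  translation:
    - [0,0,-0.6]
    - [0,0,-1.0]
    - [0,0,-1.2]
    - [0,0,-1.2]
    - [0,0,-1.2]
  spin: [0,0,0,0,0]
  claw: [-1,-1,-1,-1,-1]

```text
time_s: 24.4
eef_pos: [0.4992, -0.2141, 0.14]
orientation: [-0.0, 0.723, 0.691, -0.0]
contact_force: [-0.0, -0.2, -7.7]
opening: 0.0122
```

Emit:
carry_out:
  translation:
    - [0,0,0]
    - [0,0,0]
    - [0,0,0]
    - [0,0,0]
    - [0,0,0]
  spin: [0,0,0,0,0]
  claw: [-1,-1,-1,-1,-1]

```text
time_s: 25.02
eef_pos: [0.4994, -0.2141, 0.1403]
orientation: [0.0, 0.723, 0.691, -0.0]
contact_force: [-0.3, -0.4, -7.4]
opening: 0.0122
```

```bash
python3 go.py .499 -.213 .037 1.526;python3 - <<'E'
from h import *
b=cams.snapshot('scene');a=cams.snapshot('top')
crop(b,80,80,240,240,4,'pics/m2.png');crop(a,270,170,400,300,4,'pics/m1.png');cv2.imwrite('pics/m3.png',b[:,:,::-1])
E
```

```text
t 25.02 pos [ 0.4994 -0.2141  0.1403] th 1.5267 tilt [-0. -0.] F [-0.29 -0.36 -7.4 ] M [-0.03 -0.01 -0.03] op 0.0122
shift cm [ 0.11 -0.04 10.33] spin 0.001 q [ 0.77  0.47 -0.63  1.84  0.33  0.95 -0.05]
```

View pics/m2.png

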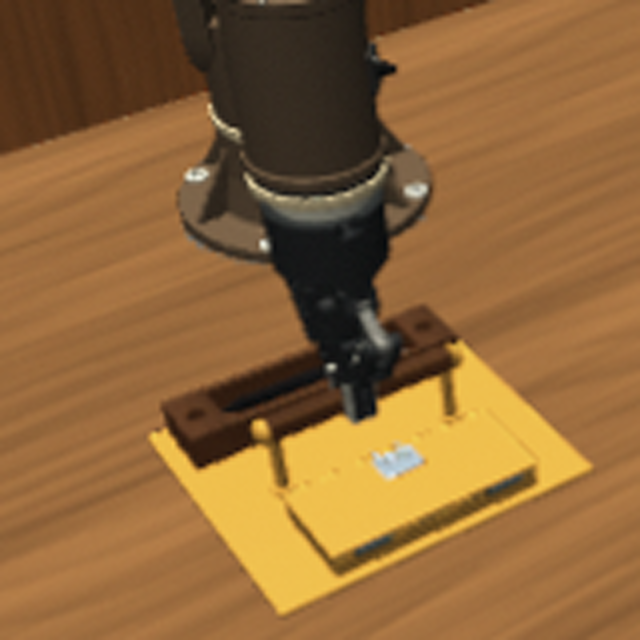

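View pics/m1.png

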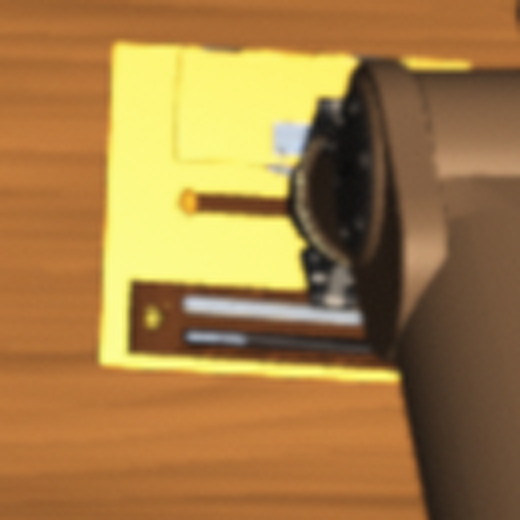

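Run:
```python
from fit import *
from scipy.spatial.transform import Rotation as R
C=lambda p:un((80,80),4,p);A=lambda p:un((270,170),4,p)
o=[('scene',C((148,437)),(-108,-120,9)),('scene',C((278,612)),(108,-120,9)),('scene',C((592,467)),(108,120,9)),('scene',C((463,342)),(-108,120,9)),('top',A((115,44)),(108,120,9)),('top',A((100,364)),(-108,120,9))]
f=lambda x:np.concatenate([proj(c,x[:3]+R.from_rotvec(x[3:]).apply(np.array(l)/1000))-u for c,u,l in o])
r=least_squares(f,[.5,-.21,.1,0,0,-.045]);print(r.x.round(4),r.fun.round(1))
print(arm.observe()['time_s'])
```

```text
[ 0.4983 -0.2087  0.0927 -0.0338 -0.0575 -0.0651] [ 0.7  1.1 -0.7 -1.1  0.3  1.4 -4.3 -1.2 -0.5 -0.8 -2.3 -1. ]
25.125
```

The tilt estimate is noisy because one corner is hidden. I'll refine it with the tray's far top edge and a closer view.

Run:
```python
from h import *
b=cv2.imread('pics/m3.png')[:,:,::-1]; a=cams.snapshot('top')
crop(b,110,150,235,240,6,'pics/n2.png');crop(a,290,175,390,270,6,'pics/n1.png')
```

```text
(no output)
```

View pics/n2.png

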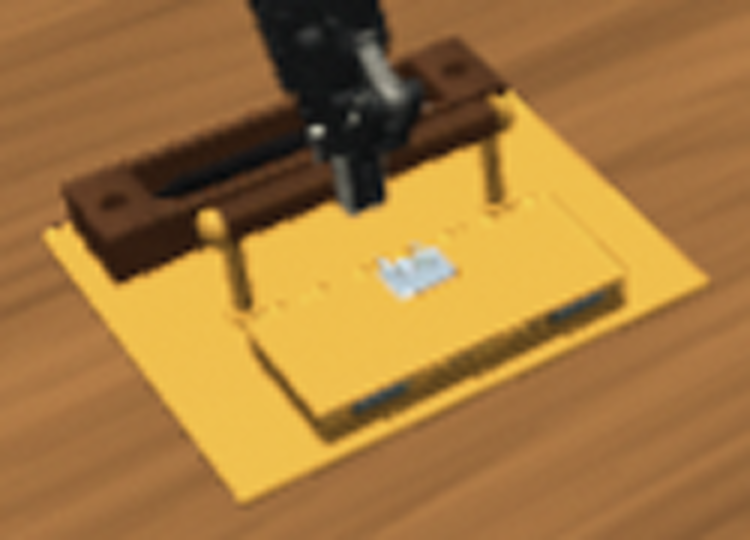

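View pics/n1.png

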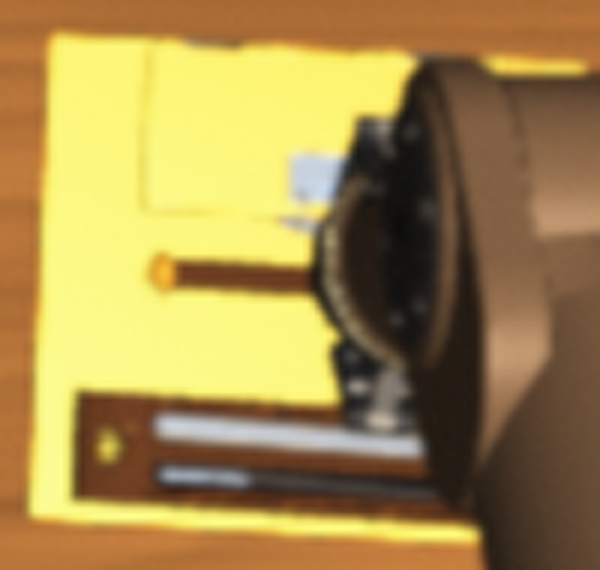

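```bash
python3 - <<'E'
from fit import *
from scipy.spatial.transform import Rotation as R
C=lambda p:un((110,150),6,p);A=lambda p:un((290,175),6,p)
sc=[((43,234),(-108,-120,9)),((242,503),(108,-120,9)),((708,278),(108,120,9)),((322,418),(102,-78,31)),((625,278),(102,78,31)),((455,70),(-75,90,37)),((113,203),(-75,-90,37))]
tp=[((50,34),(108,120,9)),((30,516),(-108,120,9)),((77,391),(-50,105,37)),((72,498),(-100,105,37))]
o=[('scene',C(p),l) for p,l in sc]+[('top',A(p),l) for p,l in tp]
f=lambda x:np.concatenate([proj(c,x[:3]+R.from_rotvec(x[3:]).apply(np.array(l)/1000))-u for c,u,l in o])
r=least_squares(f,[.5,-.21,.1,0,0,-.045],loss='soft_l1');J=r.jac;e=f(r.x)
print(r.x.round(4),e.reshape(-1,2).round(1).tolist());print(np.sqrt(np.diag(np.linalg.inv(J.T@J))*.5).round(4))
E
python3 go.py .499 -.213 .037 1.526
```

```text
[ 0.4993 -0.2105  0.0993 -0.0021  0.0058 -0.0385] [[-1.1, 0.3], [-0.0, 0.2], [0.3, 0.6], [-0.6, -0.1], [0.2, -0.6], [-0.3, -0.2], [0.3, -0.0], [-0.3, -0.1], [-0.0, 0.1], [-0.4, -1.0], [-0.2, 0.6]]
[0.0011 0.0008 0.0014 0.0128 0.0112 0.0062]
t 25.18 pos [ 0.4994 -0.2141  0.1403] th 1.5267 tilt [ 0.     -0.0001] F [-0.51 -0.72 -7.72] M [-0.04 -0.    0.01] op 0.0119
shift cm [ 0.11 -0.05 10.33] spin 0.001 q [ 0.77  0.47 -0.63  1.83  0.33  0.95 -0.05]
```

The feet are about 99 mm up, the tilt is about 0.006 rad, the tray is still home and the pose is steady. Handing in.

```bash
python3 -c "
from plant import arm
print(arm.close_job())"
```

```text
the job is handed in; nothing more can be done
None
```

The tray is seated on both pegs with both pens in it. I then lifted the stand by its handle and handed the job in at about 25 s, while it was held still. The job reported no verdict.

**Last checks:**
- **Tray:** after letting go, it measured (-75.1, -0.2) mm in the stand's frame, against a seat at (-75, 0). Its measured height was 7 mm, where 9 mm is expected, and that gap is within the 2 mm calibration error.
- **Stand:** the final two-camera fit put the feet about 99 mm up, with a tilt of about 0.006 rad (uncertainty about 0.013) and the tray still in place.
- **Grip:** the wrist carried about 7.5 N with almost no moment, at a 100 N grip setting.

**What failed or disagreed:**
- **Fingertip height:** the first tray grasp closed over the top of the wall, because the fingertips sat about 25 mm higher than the reported tool position implied. I touched the bare desk to measure this, then grasped again lower. The tray and pens showed no movement from the miss.
- **Tilt estimate:** a first rough estimate gave about 0.067 rad, but it used a hidden corner. The refit without that corner replaced it.
- **Other objects:** the arm's path stayed clear of the stapler, paperweight, clip and bell. I did not measure their positions again at the end.

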